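Tighten the sketchbook press with the click wrench

TASK

In the art room two glued sketchbooks are drying in small screw presses, each with a click wrench sitting on its screw. Tighten the press with the red-handled wrench by turning it clockwise (seen from above) until the wrench clicks, its handle giving way, then stop at once so that the screw is not over-tightened, and let go of it. Leave the blue-handled wrench alone: that press is already set.

Things in the scene. Friction and masses are not known exactly. Their poses are not given: they have to be found in the camera images.
- red_grip (a point): Middle of the red sleeve (125 mm long, 26 mm thick) of a level click wrench, 130 mm above the table, open below. x: level along the handle towards the press screw, whose vertical axis is 170 mm away (wrench straight); z: up. Handle points from the screw towards the robot, within 35 degrees. About 5 to 9 N across the handle here turns the screw. The press is fixed to the table.
- red_screw (a joint): Turn of the red wrench's press screw, rad, growing clockwise from above as it tightens; starts at 0 to 0.15, stays where it is left, stiff and slowly stiffer. The wrench clicks when it is tight, at about 0.4 to 0.5; the screw could go on to 1.1, far too tight.
- red_click (a joint): Break-over of the red wrench, rad: 0 straight, 0.2 fully over. Handle pivots about the screw axis; a yellow pointer on the head, over the neck when straight, stays with the screw. It stays 0 while the screw turns; at the click the handle gives way clockwise to 0.2, the force at red_grip falling from about 9 to 5 N, the screw still. Pushed on, it turns the screw further. Eased off or released, it springs back to 0.
- blue_grip (a point): Same point on the blue-handled wrench of the identical other press, left or right of the red one: leave alone. Each press: wooden foot 170 by 210 mm centred under its screw, boards and book, green bridge; up to 110 mm high, and on top the steel wrench head, 40 mm across, up to 142 mm.

How it is judged:
By the outcome, as a careful person would: the job done as asked, in the order asked, and still so for the second after the job is handed in, with the robot touching nothing.
It also fails if it takes over 38 s, if anything falls off the work surface, if the arm or the gripper's body presses on something with over 40 N, if the wrist force passes 120 N, or if a joint passes its speed limit or range.

ROBOT

A 6-joint arm with a two-finger parallel gripper is mounted at the origin on the work surface. World frame = base frame: x ahead of the robot, y to its left, z up, the work surface at z = 0. Lengths are in m, angles in rad, forces in N, time in s.
With the tool pointing down it reaches from about 0.25 to 0.775 m from the base axis. Payload 4 kg.
Tool frame: the origin (TCP) lies midway between the tips of the shut fingers; the grasp point (between the pads) lies 19 mm behind it; z points along the fingers, x is the direction in which the jaws open and shut, and the axes are right-handed (so a half turn about z gives the same grasp; the last joint's range is limited). The gripper opens to 94 mm and grips with 3 to 60 N. Pads are 16 mm wide; open, the fingers measure 119 mm over their backs; the gripper's body (75 mm by 177 mm) begins 78 mm behind the grasp point.
Start: joints at [-1.41, 0.087, 1.371, -0, 1.684, -0.103], TCP at [0.143, -0.531, 0.206] pointing down, gripper open.
Joint ranges: [-3.1, 3.1], [-0.76, 2.03], [0.27, 2.55], [-1.08, 4.22], [0.17, 2.65], [-2.57, 2.57]. Speed limits (rad/s): [2.79, 2.79, 3.14, 3.14, 3.14, 3.14].

INTERFACE

Orientations are given as a rotation vector (axis times angle).
In Python, from plant import arm gives the robot as it stands. Calls block until the motion is done:
- arm.goto(position, orientation): joint-space move of the TCP to a pose.
- arm.movel(position, speed=0.15, orientation=None, max_force=None): straight line of the TCP; orientation=None keeps the orientation; speed is the mean speed in m/s. With max_force (N) it stops when the force on the tool has changed by that much, and returns True; else False.
- arm.move_joints(angles): joint-space move.
- arm.let_go() and arm.grab(squeeze=None): open the fingers fully, or close them until they stop; squeeze is the grip in N (None keeps the last).
- arm.hold(seconds).
- arm.ik(position, orientation): joint angles nearest the present ones, or None.
- arm.sense(): the state.
- arm.camera(name): name is "side" or "top" or "wrist"; returns a dict with "image" (420x560x3 uint8, red, green, blue), "fx", "fy", "cx", "cy" (pixels), "extrinsics" (4x4, takes a point from camera to world coordinates). Camera axes: x right, y up, looking along -z (the intrinsics and any distortion apply to the point x, -y, -z); pixel columns grow to the right and rows downward; lengths in m; the calibration is good to about 2 mm. A picture is of the moment at which its call begins. There is no depth.
A pose or a line that the arm cannot do raises arm.MotionError and nothing moves.
- arm.finish_job(): hands the job in, once; it reports no verdict.
Trained networks look in the newest picture that a camera, given by its name, has taken for a name from the list of things; names that differ only in an ending like _2 or _b are one class to them, and where a whole thing is asked for, a point or a joint stands for the part that bears it (a point fixed in the world has none). Each returns a list of dicts, best first, with "confidence" (0 to 1); they miss things now and then, are a little off and sometimes report something else, mostly with a low value. They report only what shows in the picture. A call takes as long as a camera call.
- arm.spot_in(camera, name): "extent" ([left, top, width, height] in pixels, round what is visible of it).
The state is a dict: "clock": time; "joint_positions": joint angles; "joint_vel": joint speeds; "joint_torque": joint torques, N m; "tcp_pos": TCP position; "tool_rot": TCP orientation; "ft_force": force on the tool from outside, world axes, zero at the start; "wrist_torque": the same for the moment, N m; "opening": finger opening in m.
Only numpy, scipy, OpenCV 4.12 (cv2) and the standard library are available. Lean on these libraries where they do the work, as an engineer would, in place of code of your own. Each camera call takes 0.05 s, during which the arm holds its last target.

## Working session

There is one attempt and no reset: what is moved stays moved. The work goes in short steps, each a Python script; the robot and the scene stay as the last script left them, time stands still between calls to the robot, and variables do not carry over. Pictures are saved under pics/ and viewed, and the job is handed in when it is done.

```bash
ls; mkdir -p pics; python3 - <<'E'
from plant import arm
import cv2,numpy as np
for c in ["top","side"]:
    d=arm.camera(c); cv2.imwrite(f"pics/a_{c}.png",d["image"][:,:,::-1])
    print(c,d["fx"],d["fy"],d["cx"],d["cy"],[k for k in d]);print(np.round(d["extrinsics"],4).tolist())
    for n in ["red_grip","blue_grip","red_click","red_screw"]: print(n,arm.spot_in(c,n))
s=arm.sense();print(s)
E
```

```text
pics
top 452.2144674968442 452.2144674968442 271.72454725803294 214.54329638509358 ['image', 'fx', 'fy', 'cx', 'cy', 'extrinsics']
[[-0.0048, 0.9827, -0.1852, 0.367], [-0.9999, -0.0075, -0.0142, -0.0637], [-0.0154, 0.1851, 0.9826, 1.1442], [0.0, 0.0, 0.0, 1.0]]
red_grip [{'extent': [342.5, 200.3, 37.3, 91.7], 'confidence': 0.65}]
blue_grip [{'extent': [158.6, 213.5, 14.6, 100.9], 'confidence': 0.91}]
red_click [{'extent': [339.9, 196.1, 40.8, 90.2], 'confidence': 0.77}]
red_screw [{'extent': [327.5, 174.9, 49.6, 115.4], 'confidence': 0.9}]
side 488.6468565908872 488.6468565908872 272.98129819839284 202.88666779601868 ['image', 'fx', 'fy', 'cx', 'cy', 'extrinsics']
[[-0.9966, 0.0327, -0.0758, 0.4547], [-0.0814, -0.5404, 0.8375, 0.8105], [-0.0136, 0.8408, 0.5412, 0.7483], [0.0, 0.0, 0.0, 1.0]]
red_grip [{'extent': [247.1, 175.6, 85.7, 15.7], 'confidence': 0.68}]
blue_grip [{'extent': [238.3, 298.5, 133.0, 19.7], 'confidence': 0.95}, {'extent': [248.5, 172.8, 86.7, 20.5], 'confidence': 0.6}]
red_click [{'extent': [246.5, 168.7, 88.4, 21.2], 'confidence': 0.96}]
red_screw [{'extent': [229.7, 170.0, 109.0, 28.9], 'confidence': 0.86}]
{'clock': 0.5, 'joint_positions': array([-1.41009551e+00,  8.72352377e-02,  1.37075423e+00,  2.50976072e-05,
        1.68358297e+00, -1.03115831e-01]), 'joint_vel': array([-0.00130294, -0.0008488 , -0.00149432,  0.00060434,  0.00121414,
        0.0023538 ]), 'joint_torque': array([-8.68959105e-04, -3.39622235e+01, -3.02268004e+01,  7.16588949e-02,
        2.44032074e-02, -2.70186075e-05]), 'tcp_pos': array([ 0.14341844, -0.53097797,  0.20545905]), 'tool_rot': array([-2.49432006e+00,  1.90995944e+00, -4.99775135e-05]), 'ft_force': array([0.13769563, 0.14923973, 0.49478892]), 'wrist_torque': array([-0.01823575,  0.03191741,  0.02648916]), 'opening': 0.09395237426006728}
```

View pics/a_top.png

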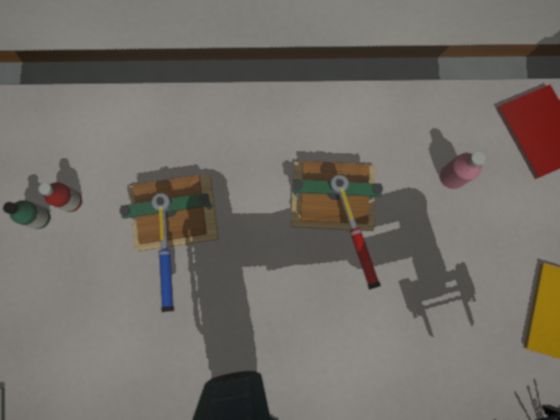

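View pics/a_side.png

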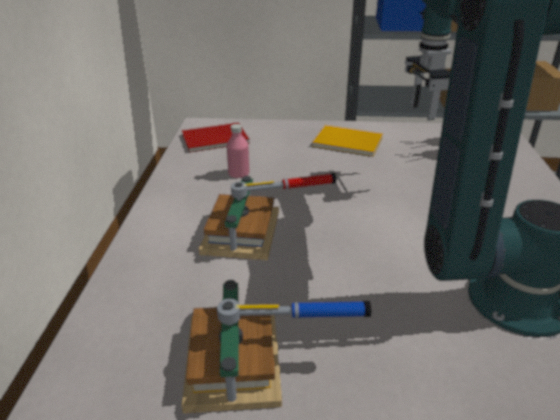

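The top view shows the red wrench with its head at (340,184) and its sleeve from (355,231) to (377,287). The blue wrench is to the left, with its head at (160,202). Both match the detector. Next I'll locate them metrically.

```bash
cat > h.py <<'E'
from plant import arm
import cv2,numpy as np
def ray(d,uv,z):
    E=np.array(d["extrinsics"]);p=np.array([(uv[0]-d["cx"])/d["fx"],-(uv[1]-d["cy"])/d["fy"],-1.])
    r=E[:3,:3]@p;o=E[:3,3];return o+r*(z-o[2])/r[2]
def proj(d,P):
    E=np.array(d["extrinsics"]);c=E[:3,:3].T@(np.asarray(P)-E[:3,3])
    return np.array([d["cx"]+d["fx"]*c[0]/-c[2],d["cy"]+d["fy"]*c[1]/c[2]])
def redpts(d,box):
    hsv=cv2.cvtColor(d["image"],cv2.COLOR_RGB2HSV)
    m=((hsv[...,0]<8)|(hsv[...,0]>172))&(hsv[...,1]>140)&(hsv[...,2]>60)
    x,y,w,h=[int(v) for v in box];k=np.zeros_like(m);k[y-6:y+h+6,x-6:x+w+6]=1
    m=(m&k).astype(np.uint8)
    n,l,s,_=cv2.connectedComponentsWithStats(m);i=1+np.argmax(s[1:,4])
    v,u=np.where(l==i);return np.c_[u,v].astype(float)
E
python3 - <<'E'
from h import *
for c,box in [("top",[342,200,38,92]),("side",[247,169,88,22])]:
    d=arm.camera(c);p=redpts(d,box);m=p.mean(0)
    W=np.array([ray(d,q,.13)[:2] for q in p]);mu=W.mean(0);w,V=np.linalg.eigh(np.cov(W.T));a=V[:,1];a*=np.sign(a[0])
    t=(W-mu)@a;s=(W-mu)@V[:,0]
    mid=mu+a*(t.min()+t.max())/2
    print(c,len(p),"px",m,"mid",mid,"len",np.ptp(t),"wid",np.ptp(s),"ang",np.degrees(np.arctan2(a[1],a[0])),"screw",mid+.17*a)
    if c=="top":print("head",ray(d,(340,184),.142),"blue head",ray(d,(160.5,202),.142), "screw px check", proj(d,[*(mid+.17*a),.142]))
    if c=="side":print("head",ray(d,(238.5,187),.142))
E
```

```text
top 462 px [364.15367965 257.16017316] mid [ 0.45793169 -0.25571894] len 0.11314813815888111 wid 0.022400792783316643 ang 17.201315040082196 screw [ 0.62032786 -0.20544485]
head [ 0.62553793 -0.20513139  0.142     ] blue head [0.58689005 0.20388182 0.142     ] screw px check [340.21284599 186.21873366]
side 364 px [310.18956044 180.5521978 ] mid [ 0.4557585  -0.25557828] len 0.11837529016203 wid 0.043291428938762484 ang 18.88566943635857 screw [ 0.61660678 -0.20055255]
head [ 0.62862155 -0.19349834  0.142     ]
```

```bash
cat >> h.py <<'E'
from scipy.spatial.transform import Rotation as R
A0=np.radians(17.0);MID=np.array([.457,-.2555]);S=MID+.17*np.array([np.cos(A0),np.sin(A0)])
def pose(th,z=.111):
    a=A0-th;g=S-.17*np.array([np.cos(a),np.sin(a)])
    x=np.array([np.sin(a),-np.cos(a),0]);zz=np.array([0,0,-1.]);y=np.cross(zz,x)
    return [g[0],g[1],z],R.from_matrix(np.c_[x,y,zz]).as_rotvec()
E
python3 - <<'E'
from h import *
print(S,[np.round(arm.ik(*pose(t)),2).tolist() for t in (0,.35,.7)])
arm.goto(*pose(0,.26))
s=arm.sense();print(s["clock"],s["tcp_pos"])
d=arm.camera("wrist");cv2.imwrite("pics/w1.png",d["image"][:,:,::-1])
print(arm.spot_in("wrist","red_grip"))
print("grip proj",proj(d,[*MID,.13]),"screw",proj(d,[*S,.142]), "ends",[proj(d,[*(MID+e*(S-MID)/.17),.13]) for e in(-.0625,.0625)])
E
```

```text
[ 0.61957181 -0.20579681] [[-0.62, 0.07, 1.58, -0.0, 1.49, 0.66], [-0.53, -0.01, 1.66, -0.0, 1.49, 1.1], [-0.41, -0.02, 1.67, -0.0, 1.49, 1.57]]
2.15 [ 0.45651559 -0.2562791   0.25972093]
[{'extent': [258.3, 16.9, 30.5, 263.8], 'confidence': 0.88}]
grip proj [274.19071444 208.54581252] screw [274.17922105  -3.73370682] ends [array([274.20230989, 270.64120807]), array([274.17784793, 139.64368323])]
```

View pics/w1.png

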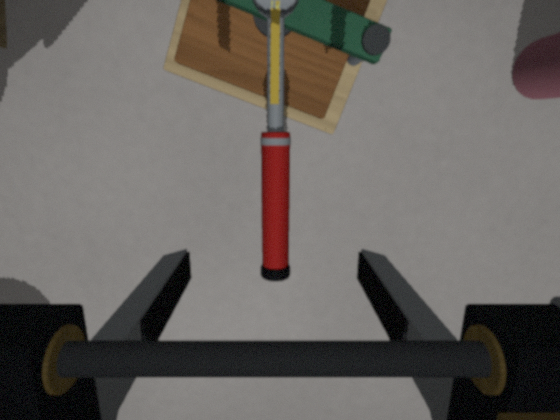

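The wrist view shows the red sleeve centred between the jaws and aligned with them. It runs from (275,132) to (275,278), within about 3 mm of my prediction. The pointer lies straight over the neck. Now I'll descend and grip.

```bash
python3 - <<'E'
from h import *
p,o=pose(0)
print(arm.movel(p,speed=.15,orientation=o,max_force=8))
s=arm.sense();print(s["clock"],s["tcp_pos"],s["ft_force"])
arm.grab(15)
s=arm.sense();print(s["clock"],s["tcp_pos"],s["ft_force"],s["wrist_torque"],s["opening"])
for i in range(1,5):
    p,o=pose(.012*i);arm.movel(p,speed=.03,orientation=o)
    s=arm.sense();a=A0-.012*i;t=np.array([np.sin(a),-np.cos(a)])
    print(round(s["clock"],2),"th",.012*i,"Fback",round(s["ft_force"][:2]@t,2),"Frad",round(s["ft_force"][:2]@[np.cos(a),np.sin(a)],2),round(s["ft_force"][2],2),"open",round(s["opening"],4))
E
```

```text
False
3.3917 [ 0.45766532 -0.25601336  0.11220907] [-0.38429019  0.10841339  0.40265207]
4.45 [ 0.45725292 -0.25658363  0.11122953] [ 0.12944919 -3.82685654 -0.91914121] [-0.72029883 -0.09712139 -0.05471821] 0.025551108244575033
4.7 th 0.012 Fback 5.39 Frad 0.52 -1.08 open 0.0255
4.95 th 0.024 Fback 5.0 Frad 0.06 -1.59 open 0.0252
5.2 th 0.036000000000000004 Fback 6.64 Frad 0.59 -2.11 open 0.0254
5.45 th 0.048 Fback 5.38 Frad 0.46 -0.83 open 0.0257
```

```bash
python3 - <<'E'
from h import *
L=[]
for i in range(5,42):
    th=.012*i;p,o=pose(th);arm.movel(p,speed=.03,orientation=o)
    s=arm.sense();a=A0-th;t=np.array([np.sin(a),-np.cos(a)]);f=s["ft_force"][:2]@t;L.append(f)
    print(round(s["clock"],2),"th",round(th,3),"Fb",round(f,2),"Fr",round(s["ft_force"][:2]@[np.cos(a),np.sin(a)],2),round(s["ft_force"][2],2))
    if abs(f)>16: print("high");break
    if len(L)>5:
        ref=max(np.convolve(L[:-1],np.ones(3)/3,"valid"))
        if ref>7 and f<ref-2: print("DROP",ref);break
d=arm.camera("wrist");cv2.imwrite("pics/w2.png",d["image"][:,:,::-1])
d=arm.camera("top");cv2.imwrite("pics/t2.png",cv2.resize(d["image"][140:300,270:430,::-1],None,fx=3.5,fy=3.5))
print(arm.sense()["clock"])
E
```

```text
5.7 th 0.06 Fb 4.8 Fr 0.28 -1.76
5.95 th 0.072 Fb 6.1 Fr 0.17 -0.86
6.2 th 0.084 Fb 5.36 Fr 0.8 -1.79
6.45 th 0.096 Fb 5.81 Fr 0.45 -0.87
6.7 th 0.108 Fb 4.98 Fr 0.08 -1.1
6.95 th 0.12 Fb 5.66 Fr 0.13 -0.35
7.2 th 0.132 Fb 5.77 Fr 0.74 -1.25
7.45 th 0.144 Fb 5.45 Fr 0.55 -1.06
7.7 th 0.156 Fb 4.94 Fr 1.05 -1.22
7.95 th 0.168 Fb 5.8 Fr 0.65 -0.94
8.2 th 0.18 Fb 5.25 Fr 0.66 -0.39
8.45 th 0.192 Fb 5.9 Fr 1.04 -1.03
8.7 th 0.204 Fb 5.48 Fr 1.36 -1.34
8.95 th 0.216 Fb 6.15 Fr 0.79 -0.54
9.2 th 0.228 Fb 5.26 Fr 0.75 -1.24
9.45 th 0.24 Fb 6.08 Fr 0.9 -1.17
9.7 th 0.252 Fb 5.76 Fr 1.25 -1.24
9.95 th 0.264 Fb 5.81 Fr 0.6 -1.67
10.2 th 0.276 Fb 6.54 Fr 0.4 -1.89
10.45 th 0.288 Fb 5.89 Fr 1.19 -0.99
10.7 th 0.3 Fb 6.5 Fr 1.33 -0.83
10.95 th 0.312 Fb 6.02 Fr 1.37 -1.41
11.2 th 0.324 Fb 6.8 Fr 0.77 -1.52
11.45 th 0.336 Fb 6.37 Fr 1.37 -1.6
11.7 th 0.348 Fb 5.9 Fr 1.45 -0.76
11.95 th 0.36 Fb 6.05 Fr 1.29 -0.46
12.2 th 0.372 Fb 6.3 Fr 0.84 -1.04
12.45 th 0.384 Fb 5.88 Fr 0.88 -1.74
12.7 th 0.396 Fb 6.65 Fr 0.56 -1.62
12.95 th 0.408 Fb 6.26 Fr 1.89 -1.78
13.2 th 0.42 Fb 6.65 Fr 1.59 -0.5
13.45 th 0.432 Fb 6.06 Fr 1.97 -0.67
13.7 th 0.444 Fb 5.86 Fr 1.26 -0.76
13.95 th 0.456 Fb 6.61 Fr 0.86 -0.41
14.2 th 0.468 Fb 6.99 Fr 1.19 -0.42
14.45 th 0.48 Fb 6.58 Fr 1.4 -0.07
14.7 th 0.492 Fb 7.05 Fr 1.37 -0.9
14.8
```

View pics/w2.png

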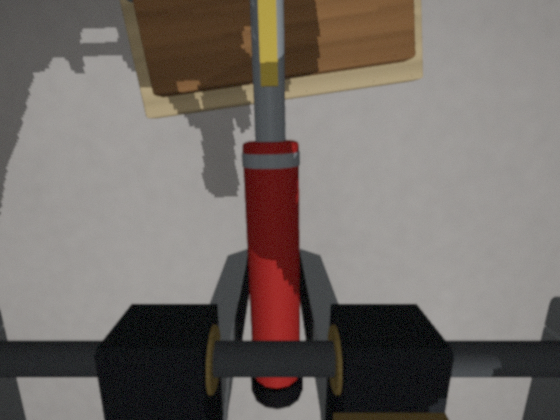

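No click yet: in the wrist view the yellow pointer, down to (268,85), still lies centred on the neck at x≈269. The force is rising slowly and was 7 N at the last step. I'll go on in small steps, tracking the pointer offset in each image as well as the force.

```bash
cat >> h.py <<'E'
def ptr(d):
    im=d["image"][0:75];hsv=cv2.cvtColor(im,cv2.COLOR_RGB2HSV)
    m=(hsv[...,0]>20)&(hsv[...,0]<34)&(hsv[...,1]>170)&(hsv[...,2]>90)
    m[:, :150]=0;m[:,400:]=0
    v,u=np.where(m);return (round(u.mean(),1),len(u)) if len(u) else None
def state(th):
    s=arm.sense();a=A0-th;t=np.array([np.sin(a),-np.cos(a)]);f=s["ft_force"][:2]@t
    return s,f,s["wrist_torque"][2]
E
python3 - <<'E'
from h import *
th=.492;d=arm.camera("wrist");s,f,m=state(th);print("now",ptr(d),f,m,s["wrist_torque"],s["tool_rot"]);u0=ptr(d)[0]
L=[]
for i in range(1,13):
    th=.492+.01*i;p,o=pose(th);arm.movel(p,speed=.03,orientation=o)
    s,f,m=state(th);d=arm.camera("wrist");q=ptr(d);L.append(f)
    print(round(s["clock"],2),"th",round(th,3),"Fb",round(f,2),"Mz",round(m,3),q)
    if q is None or abs(q[0]-u0)>6: print("POINTER");break
    if len(L)>3 and f<np.mean(L[-4:-1])-1.6: print("DROP");break
cv2.imwrite("pics/w3.png",d["image"][:,:,::-1])
E
```

```text
now (np.float64(268.6), 8) 6.592897699565312 0.2967720593342812 [-1.20466368  0.07238123  0.29677206] [ 1.99210334 -2.42511852  0.00490094]
15.1 th 0.502 Fb 6.06 Mz 0.356 (np.float64(275.0), 2)
POINTER
```

View pics/w3.png

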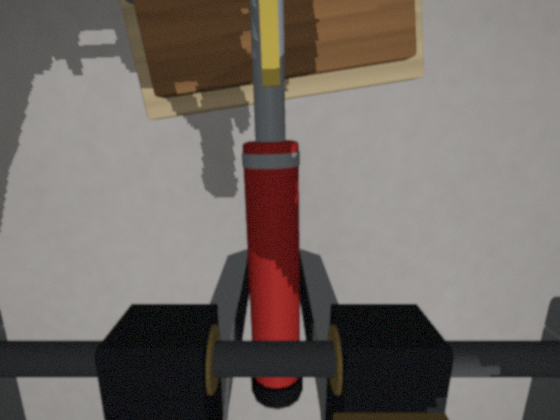

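The colour mask was too strict, so that stop was a false alarm: the pointer sits at about x=270 and the neck at about x=270. I'll fix the mask using the two saved pictures.

```bash
python3 - <<'E'
import cv2,numpy as np
for n in("w2","w3"):
    im=cv2.imread(f"pics/{n}.png");print(n)
    for r in(20,50,70):print(r,[tuple(int(c) for c in im[r,u,::-1]) for u in range(244,296,3)])
E
```

```text
w2
20 [(75, 53, 31), (77, 53, 34), (66, 57, 51), (66, 69, 72), (74, 75, 75), (163, 148, 74), (175, 155, 68), (177, 159, 73), (175, 155, 70), (175, 157, 71), (176, 156, 74), (140, 138, 123), (117, 120, 125), (91, 89, 88), (78, 56, 39), (77, 55, 39), (80, 57, 37), (79, 58, 39)]
50 [(85, 60, 41), (122, 90, 57), (116, 87, 57), (68, 70, 71), (68, 73, 74), (134, 122, 74), (178, 158, 72), (177, 157, 72), (178, 159, 74), (177, 158, 72), (178, 158, 72), (156, 147, 115), (120, 125, 128), (97, 98, 102), (65, 51, 34), (64, 44, 26), (65, 49, 31), (64, 45, 27)]
70 [(65, 46, 27), (68, 50, 34), (68, 49, 33), (65, 65, 66), (67, 73, 74), (82, 82, 72), (110, 95, 38), (111, 98, 40), (113, 98, 42), (113, 98, 42), (113, 101, 43), (102, 94, 60), (72, 76, 78), (64, 66, 64), (73, 53, 38), (70, 50, 28), (70, 51, 26), (71, 49, 28)]
w3
20 [(75, 51, 33), (74, 51, 30), (65, 56, 51), (67, 70, 71), (70, 74, 74), (118, 108, 72), (174, 156, 71), (175, 157, 71), (176, 157, 72), (174, 154, 68), (177, 156, 72), (166, 149, 92), (120, 125, 129), (93, 89, 88), (80, 58, 36), (78, 55, 35), (78, 55, 35), (78, 60, 40)]
50 [(75, 55, 33), (117, 85, 56), (117, 88, 59), (71, 72, 73), (71, 75, 78), (79, 79, 78), (169, 151, 74), (177, 158, 73), (177, 157, 72), (178, 159, 73), (176, 158, 71), (177, 158, 77), (126, 129, 126), (98, 98, 101), (67, 51, 35), (62, 44, 27), (65, 48, 27), (64, 46, 31)]
70 [(67, 47, 31), (69, 50, 34), (67, 49, 34), (63, 63, 62), (67, 70, 73), (75, 79, 81), (105, 95, 60), (112, 97, 40), (116, 101, 43), (115, 101, 42), (113, 99, 38), (113, 99, 43), (82, 79, 71), (61, 61, 64), (67, 47, 27), (72, 52, 36), (72, 51, 32), (74, 54, 36)]
```

Comparing the two frames, the pointer moved about 1.5–2 px against the neck in the last 0.01 rad. That is what break-over would look like, so it may just have begun. I'll continue with a better measure.

```bash
cat >> h.py <<'E'
def ptr(d):
    im=d["image"][30:70,180:400].astype(int)
    m=(im[...,1]-im[...,2]>35)&(im[...,1]>.83*im[...,0])
    g=(abs(im[...,0]-im[...,2])<14)&(im.sum(2)<420)
    v,u=np.where(m)
    return (round(180+u.mean(),2),len(u)) if len(u) else None
E
python3 - <<'E'
from h import *
for n in("w2","w3"):
    print(n,ptr({"image":cv2.imread(f"pics/{n}.png")[:,:,::-1]}))
for i in range(2,7):
    th=.492+.01*i;p,o=pose(th);arm.movel(p,speed=.03,orientation=o)
    s,f,m=state(th);d=arm.camera("wrist");q=ptr(d)
    print(round(s["clock"],2),"th",round(th,3),"Fb",round(f,2),"Mz",round(m,3),"T",round(f*.17+m,3),q)
cv2.imwrite("pics/w4.png",d["image"][:,:,::-1])
E
```

```text
w2 (np.float64(267.71), 714)
w3 (np.float64(269.5), 736)
15.4 th 0.512 Fb 6.61 Mz 0.289 T 1.412 (np.float64(271.42), 739)
15.7 th 0.522 Fb 6.37 Mz 0.294 T 1.376 (np.float64(273.35), 744)
16.0 th 0.532 Fb 6.74 Mz 0.323 T 1.468 (np.float64(275.37), 759)
16.3 th 0.542 Fb 6.97 Mz 0.42 T 1.604 (np.float64(277.14), 750)
16.6 th 0.552 Fb 5.84 Mz 0.328 T 1.321 (np.float64(279.06), 757)
```

View pics/w4.png

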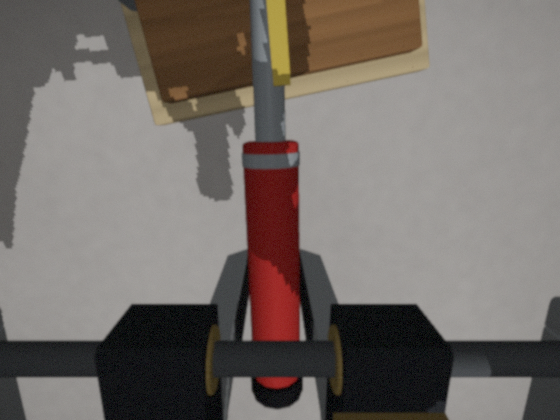

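The pointer now stands clear of the neck at x≈281, with the neck centred at 269. It shifts a steady 1.9 px per 0.01 rad step, so the screw is standing still and the handle has broken over by about 0.06 rad. I'll continue far enough to complete the click but keep below 0.2, and stop at once if the pointer stalls against the handle, since that would mean the screw is moving.

```bash
python3 - <<'E'
from h import *
last=279.06
for i in range(7,18):
    th=.492+.01*i;p,o=pose(th);arm.movel(p,speed=.03,orientation=o)
    s,f,m=state(th);d=arm.camera("wrist");q=ptr(d)
    print(round(s["clock"],2),"th",round(th,3),"Fb",round(f,2),"Mz",round(m,3),"T",round(f*.17+m,3),q)
    if q[0]-last<1.1: print("STALL");break
    last=q[0]
cv2.imwrite("pics/w5.png",d["image"][:,:,::-1])
E
```

```text
16.9 th 0.562 Fb 5.27 Mz 0.355 T 1.25 (np.float64(280.89), 762)
17.2 th 0.572 Fb 5.74 Mz 0.343 T 1.319 (np.float64(283.02), 765)
17.5 th 0.582 Fb 5.32 Mz 0.356 T 1.26 (np.float64(285.01), 765)
17.8 th 0.592 Fb 4.59 Mz 0.305 T 1.085 (np.float64(287.35), 770)
18.1 th 0.602 Fb 4.99 Mz 0.225 T 1.074 (np.float64(289.76), 770)
18.4 th 0.612 Fb 4.86 Mz 0.286 T 1.113 (np.float64(291.94), 764)
18.7 th 0.622 Fb 3.94 Mz 0.206 T 0.876 (np.float64(294.11), 765)
19.0 th 0.632 Fb 4.27 Mz 0.269 T 0.996 (np.float64(295.84), 767)
19.3 th 0.642 Fb 3.91 Mz 0.317 T 0.981 (np.float64(297.72), 765)
19.6 th 0.652 Fb 3.64 Mz 0.279 T 0.898 (np.float64(299.32), 765)
19.9 th 0.662 Fb 3.81 Mz 0.286 T 0.935 (np.float64(301.17), 761)
```

View pics/w5.png

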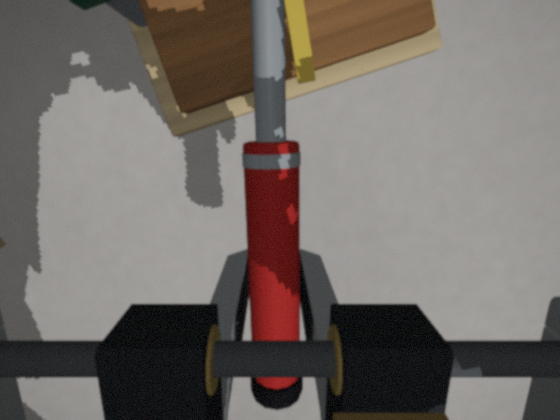

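The force has fallen from about 7 to 3.8 N, and the pointer is about 33 px off the neck, roughly 0.17 rad of break-over. The wrench has clicked. I'll stop pushing, ease back with the handle still held, then release.

```bash
python3 - <<'E'
from h import *
for th in (.612,.562,.522,.502):
    p,o=pose(th);arm.movel(p,speed=.04,orientation=o)
    s,f,m=state(th);print(round(s["clock"],2),th,"Fb",round(f,2),"Mz",round(m,3))
d=arm.camera("wrist");print(ptr(d))
arm.let_go()
d=arm.camera("wrist");print(ptr(d),arm.sense()["clock"]);cv2.imwrite("pics/w6.png",d["image"][:,:,::-1])
p,o=pose(.502,.27);print(arm.movel(p,speed=.2,max_force=10))
s=arm.sense();print(s["clock"],s["tcp_pos"],s["ft_force"])
d=arm.camera("wrist");cv2.imwrite("pics/w7.png",d["image"][:,:,::-1])
print(arm.spot_in("wrist","red_click"))
E
```

```text
20.31 0.612 Fb 5.34 Mz 0.172
20.67 0.562 Fb 6.35 Mz 0.204
20.98 0.522 Fb 6.11 Mz 0.233
21.23 0.502 Fb 7.95 Mz 0.22
(np.float64(268.85), 728)
(np.float64(274.04), 725) 22.4667
False
23.4083 [ 0.45261823 -0.17087967  0.26847824] [ 0.45873033  0.04370481 -0.28259395]
[{'extent': [262.8, 18.3, 36.8, 259.7], 'confidence': 0.59}]
```

View pics/w7.png

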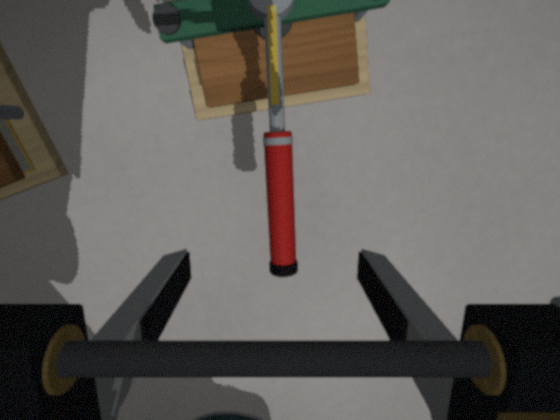

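The handle is straight again, with the pointer over the neck at x≈275. It is free between the open jaws and has kept its tightened angle. The arm is raised well clear. A last top check, then I'll hand in.

```bash
python3 - <<'E'
from h import *
arm.movel([.40,-.18,.32],speed=.2)
d=arm.camera("top");cv2.imwrite("pics/t8.png",d["image"][:,:,::-1])
print(arm.spot_in("top","blue_grip"))
s=arm.sense();print(s["clock"],s["ft_force"],s["opening"])
arm.finish_job()
E
```

```text
[{'extent': [159.5, 212.0, 13.7, 100.6], 'confidence': 0.93}]
24.125 [-0.86702979  0.45359487  0.49858569] 0.09433775044962615
the job is handed in; nothing more can be done
```

View pics/t8.png

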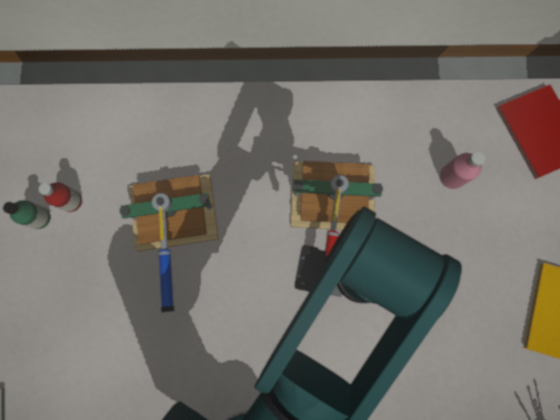

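I tightened the red press until its wrench clicked, stopped there, let go and handed the job in at about 24 s. The blue wrench was not touched.

- **Turning:** I gripped the red sleeve and turned it clockwise on an arc about the screw. The handle had turned about 0.49 rad when it began to give way.
- **Click:** The pointer then moved steadily off the neck while the push fell from about 7 to 3.8 N. I stopped at about 0.17 rad of break-over, before the 0.2 rad at which the screw would turn again. The force fell gradually rather than in one drop, so the pointer in the wrist camera was the clearest sign of the click.
- **Release:** I eased the handle back while still holding it, then opened the gripper and raised the arm.

**Last checks:**
- **Red wrench:** it was straight again, with the pointer over the neck and its tightened angle kept.
- **Blue wrench:** it was within about 1–2 px of where it started.
- **Gripper:** it was open and clear, with only about 1 N on the force sensor.

**Disagreements:**
- **Force level:** the push before the click was about 7 N, not the stated 9 N. The grip also carried a moment of about 0.3 N·m, which roughly makes up the difference.
- **Pointer tracker:** an early version gave one false stop, which I corrected.
- **Final view:** in the last top picture the arm partly hides the red handle, so its straightness rests on the wrist view just before.

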